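# Scan a kit carton at the bench scanner

### The arm

A 6-joint arm with a two-finger parallel gripper is mounted at the origin on the work surface. World frame = base frame: x ahead of the robot, y to its left, z up, the work surface at z = 0. Lengths are in m, angles in degrees, forces in N, time in s.
With the tool pointing down it reaches from about 0.3 to 0.875 m from the base axis. Payload 6.4 kg.
Tool frame: the origin (TCP) lies between the finger pads; the fingertips stand 17 mm ahead of it and the grasp point (between the pads) lies 2 mm behind it; z points along the fingers, y is the line along which they close (so a half turn about z gives the same grasp; the last joint's range is limited). The gripper opens to 85 mm and grips with 20 to 120 N. Pads are 22 mm wide; open, the fingers measure 114 mm over their backs; the gripper's body (76 mm by 85 mm) begins 54 mm behind the grasp point. The pads swing forward as they close: fully open they stand 13 mm farther back than shut.
Start: joints at [-78.627, 10.359, 92.074, -0, 77.567, -11.82], TCP at [0.226, -0.529, 0.248] pointing down, gripper open.
Joint ranges: [-171.53, 171.53], [-51.25, 118.39], [17.06, 147.69], [-65.23, 245.23], [0, 150.52], [-178.68, 178.68]. Speed limits (degrees/s): [147.25, 147.25, 172.46, 180, 180, 180].

### API

Orientations are given as [roll, pitch, yaw] about the fixed x, y, z axes, in that order (R = Rz(yaw) Ry(pitch) Rx(roll)).
In Python, from workcell import r gives the robot as it stands.
- The arm moves only by the tool carry_out, never from a script. Its arguments are lists of equal length, an entry for each row: "travel": the shift along the tool's x, y, z in units of 40 mm (1.0 is 40 mm), a list of three; "yaw": the turn about the tool's z in units of 6 degrees (1.0 is 6 degrees); "gripper": the closure, from 0 (fully open) to 1 (shut). A call has 1 to 8 rows; each row is the pose to reach, as a shift and turn from the pose commanded when the call began, along the tool's axes at that moment; what a row does not reach only later rows make up. A row lasts 1/8 s, in which the tool goes at most 62.5 mm and 10.7 degrees, less where a joint would pass 70% of its speed; a pose out of reach is approached as far as the arm can. A call with a gripper value outside its range is refused whole. The fingers move at their own pace and stop on an object; the grip force is fixed at half the most. Time passes only in rows, so rows that repeat a pose let the fingers close. It gives the time, the measured TCP pose, the force, the opening and the grip force at its end, in the units of the state.
- r.state(): the state, without advancing time (a new reading comes with each control period).
- r.camera(name): name is "side" or "top" or "wrist"; returns a dict with "pixels" (420x560x3 uint8, blue, green, red), "range_z" (420x560 float32, m along the optical axis (not along the pixel's ray), 0 where there is no reading), "fx", "fy", "cx", "cy" (pixels), "view" (4x4, takes a point from world to camera coordinates); the wrist camera has in their place "T_tool_cam" (4x4, takes a point from camera to tool coordinates, whose origin is the TCP and whose axes are the flange's). Camera axes: x right, y up, looking along -z (the intrinsics and any distortion apply to the point x, -y, -z); pixel columns grow to the right and rows downward; lengths in m; the calibration is good to about 2 mm. A picture is of the moment at which its call begins: read the wrist's pose just before it.
- r.sign_off(): hands the job in; it is judged then, once.
The state is a dict: "t": time; "qpos": joint angles; "joint_velocities": joint speeds; "tau": joint torques, N m; "eef_pos": TCP position; "eef_rot": TCP orientation; "force": force on the tool from outside, world axes, zero at the start; "wrist_torque": the same for the moment, N m; "width": opening from 0.0 (shut) to 1.0 (fully open); "finger_force": force on a finger pad.
Only numpy, scipy, OpenCV 4.12 (cv2) and the standard library are available. Lean on these libraries where they do the work, as an engineer would, in place of code of your own. Each camera call takes 0.05 s, during which the arm holds its last target. There are 200 camera calls.

### The job

Take the pink carton out of the sorting rack and stand it upright in the scan bay, centred between the two blue guides, with its white label facing the scanner; the guides leave no room for fingers at its narrow sides, so set it down on the bench on the way and take it again across its broad faces. Once it stands there on its own, pinch the scanner's orange trigger well in against the grip with the fingers, hold it for about half a second, and let it spring back. Set the carton down rather than dropping it, leave the trigger alone until the carton is in the bay, and leave the other cartons, the bottle and the beaker where they are.

Things in the scene. Friction and masses are not known exactly. Their poses are not given: they have to be found in the camera images.
- rack: Fixed grey sorting rack, origin under its centre on the bench. Base 174 (x) by 100 (y) by 5 mm. Four upright dividers, 6 mm thick, 70 mm long (y), tops 125 mm above the bench, at x = -84, -28, 28, 84 mm, make three 50 mm slots open at both y ends and on top. Each holds one carton, standing on the base with its axes along the rack's; which slot the pink one is in varies.
- carton_center (a point): Centre (half-way up) of the pink carton: loose upright box, 44 mm (x) by 60 mm (y) by 115 mm high, about 0.25 kg. Its broad faces look to -x and +x. In the rack these are 3 mm from the dividers, which rise 5 mm above its top, so it can be gripped there only across its 60 mm width (along y). A grip 85 mm above its underside keeps the hand clear of rack and guides.
- carton_label (a point): Middle of the pink carton's labelled broad face, 22 mm from the carton's centre along its -x. The white label with black bars covers this face and folds onto the top edge of that side.
- carton: The pink carton again (same axes), origin at the centre of its underside.
- bay_floor (a point): Middle of the scan bay's floor (yellow patch, 6 mm above the bench), where the middle of the carton's underside belongs, axes parallel to these. -x points to the scanner (window 143 mm away), z up. Two fixed blue guides, 5 mm thick, 70 mm long (x), tops 126 mm above the bench, stand at y = -37.5 and 37.5 mm: 70 mm clear between, open at both x ends and on top.
- station: The fixed scan station: dark base plate 330 (x) by 130 (y) by 6 mm carrying bay and scanner; origin on the bench, 105 mm along -x from the bay's middle, axes parallel to the bay's. The white scanner is clamped lying on its side, so its grip and trigger lie level and are pinched from above. Its head (100 by 50 by 62 mm, top 118 mm above the bench) is centred at x = -90, y = 0 mm.
- scanner_grip: The scanner's fixed grey pistol grip, 85 mm above the bench, nothing under it. Origin at the middle of the grip where it is pinched, axes parallel to bay_floor's. 28 mm thick (x), 34 mm high, runs along y from -49 mm (free end) to the scanner head, whose side is 49 mm along +y. The trigger is on its +x side, both are pinched together along x; squeezed, their middle is at x = 8 mm.
- trigger_pad (a point): Where to press on the front face (looking to +x, the bay) of the orange trigger; at rest 44 mm along +x of the grip's origin, so grip and trigger together are 58 mm thick there (x = -14 to 44 mm). The trigger is a lever 10 mm thick, 62 mm long (y), 22 mm high, about 20 mm clear of the grip at rest.
- trigger (a joint): Angle of the trigger about its upright hinge, 44 mm along +y from the pad: 0 at rest, 0.32 rad fully squeezed, when the pad has moved about 14 mm towards the grip. It is sprung: about 3 N at the pad to start, 8 N fully in; it springs back by itself.
- lilac_center (a point): Centre of the lilac carton, same size as the pink one, in another slot. A bystander.
- teal_center (a point): Centre of the teal carton, same size, in another slot. A bystander.
- media_bottle: Bystander: green glass bottle with orange cap, 66 mm across, 140 mm high; origin at the centre of its underside.
- beaker: Bystander: white plastic beaker, 72 mm across, 90 mm high; origin at the centre of its underside.
Mind the look-alikes: they are no part of the job. Of the things shaped like the carton, the pink one is meant.

How it is judged (in metres and radians):
On the way, in this order (a step that is already met when the one before it is completed fails the run):
1. the pink carton stands upright in the bay, label to the scanner, let go (x of carton_center in the frame of bay_floor between -0.015 and 0.015 m and y of carton_center in the frame of bay_floor between -0.009 and 0.009 m and z of carton_center in the frame of bay_floor between 0.05 and 0.065 m and angle between carton_center's own z axis and vertical below 0.12 rad and x of carton_label in the frame of bay_floor below -0.004 m and contact force between the fingers and carton below 0.1 N), for 0.3 s.
2. the trigger is squeezed at least two thirds in by fingers that also bear on the grip, the carton standing in the bay (x of carton_center in the frame of bay_floor between -0.015 and 0.015 m and y of carton_center in the frame of bay_floor between -0.009 and 0.009 m and z of carton_center in the frame of bay_floor between 0.05 and 0.065 m and angle between carton_center's own z axis and vertical below 0.12 rad and x of carton_label in the frame of bay_floor below -0.004 m and value of joint trigger above 0.21 rad and contact force between the fingers and scanner_grip above 0.5 N), for 0.25 s.
At the end, for the whole second after the job is handed in: The pink carton stands at rest and upright (within 0.12 rad) on the bay floor, between the guides, its centre within 15 mm of the bay's middle towards or away from the scanner and 9 mm sideways, label to the scanner, released; the trigger has sprung back (under 0.04 rad) (all of step 1 and linear speed of carton below 0.02 m/s and value of joint trigger below 0.04 rad); the robot touches nothing.
It fails at once if the trigger is pulled (over 0.1 rad) while the carton is not in the bay (value of joint trigger above 0.1 rad and not (x of carton_center in the frame of bay_floor between -0.015 and 0.015 m and y of carton_center in the frame of bay_floor between -0.009 and 0.009 m and z of carton_center in the frame of bay_floor between 0.05 and 0.065 m and angle between carton_center's own z axis and vertical below 0.12 rad and x of carton_label in the frame of bay_floor below -0.004 m)).
It fails at once if the carton falls: it moves faster than 0.5 m/s with no finger on it (contact force between the fingers and carton below 0.05 N and linear speed of carton above 0.5 m/s).
It fails at once if another carton, the bottle or the beaker is moved more than 25 mm (distance of any of lilac_center, teal_center, media_bottle, beaker from where it was at the start of the episode above 0.025 m).
It also fails if it takes over 67 s, if anything falls off the work surface, if the arm or the gripper's body presses on something with over 40 N, if the wrist force passes 120 N, or if a joint passes its speed limit or range.

## Working session

There is one attempt and no reset: what is moved stays moved. The work goes in short steps, Python scripts to look and compute and a tool call to move; the robot and the scene stay as the last step left them, time stands still between calls to the robot, and variables do not carry over. Pictures are saved under pics/ and viewed, at most 10 in all, crops included, and the job is handed in when it is done.

Besides the shell and the picture viewer there is one more tool, called after ">>>" as name([rows], argument=value, ...), one row to a line, values as JSON. carry_out: Moves the arm, as the interface text tells. Its arguments: {"type":"object","properties":{"travel":{"type":"array","items":{"type":"array","items":{"type":"number"}}},"yaw":{"type":"array","items":{"type":"number"}},"gripper":{"type":"array","items":{"type":"number"}}},"required":["travel","yaw","gripper"]}

```bash
mkdir -p pics
cat > h.py <<'E'
import numpy as np, cv2
from workcell import r
from scipy.spatial.transform import Rotation as R
def world(c,st=None):
    """per-pixel world points from range_z"""
    z=c["range_z"]; v,u=np.mgrid[:z.shape[0],:z.shape[1]]
    P=np.stack([(u-c["cx"])/c["fx"]*z,-(v-c["cy"])/c["fy"]*z,-z],-1)
    T=np.linalg.inv(c["view"]) if "view" in c else tool(st)@c["T_tool_cam"]
    return P@T[:3,:3].T+T[:3,3]
def tool(st):
    T=np.eye(4); T[:3,:3]=R.from_euler("xyz",st["eef_rot"],degrees=True).as_matrix(); T[:3,3]=st["eef_pos"]; return T
E
python3 - <<'E'
from h import *
s=r.state(); print(s)
for n in("top","side"):
    c=r.camera(n); cv2.imwrite(f"pics/{n}0.png",c["pixels"]); np.savez(f"{n}0.npz",**c)
    print(n,[k for k in c],c["fx"],c["cx"],c["cy"],c["view"].round(3).tolist())
E
```

```text
{'t': 0.0, 'qpos': array([-7.86269966e+01,  1.04009946e+01,  9.21324460e+01,  1.05322852e-04,
        7.75651663e+01, -1.18193770e+01]), 'joint_velocities': array([-1.76702193e-02, -4.47496314e-02, -5.55978527e-03, -3.14884489e-02,
        8.20000786e-02, -8.86523436e-05]), 'tau': array([ 4.82793203e-04, -4.44869292e+01, -3.51337230e+01, -3.61962066e-04,
        9.09741124e-03,  1.14003441e-05]), 'eef_pos': array([ 0.22636576, -0.52800583,  0.24738627]), 'eef_rot': array([-1.79903505e+02, -2.02979801e-02,  2.31923406e+01]), 'force': array([-0.90548331,  0.17559795,  0.39361596]), 'wrist_torque': array([-0.01180789,  0.05644191,  0.01137342]), 'finger_force': 0.0, 'width': 0.9976906109419628}
top ['pixels', 'range_z', 'fx', 'fy', 'cx', 'cy', 'view'] 383.36843083108795 275.7467483092397 211.7741454867715 [[-0.002, -1.0, -0.001, 0.091], [0.994, -0.002, 0.11, -0.591], [-0.11, -0.001, 0.994, -0.947], [0.0, 0.0, 0.0, 1.0]]
side ['pixels', 'range_z', 'fx', 'fy', 'cx', 'cy', 'view'] 484.00461450622674 274.6962163537308 207.85969018482382 [[-0.909, -0.417, 0.02, 0.577], [0.253, -0.511, 0.822, -0.178], [-0.332, 0.752, 0.569, -1.211], [0.0, 0.0, 0.0, 1.0]]
```

View pics/top0.png

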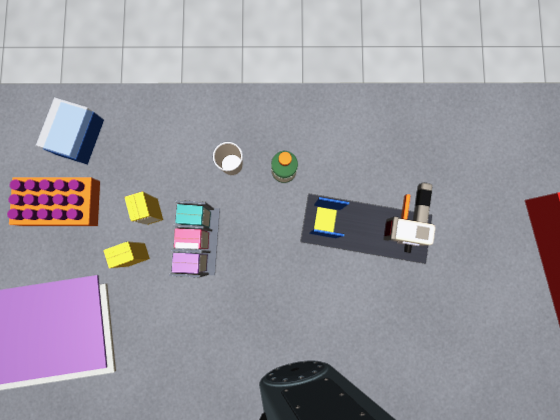

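View pics/side0.png

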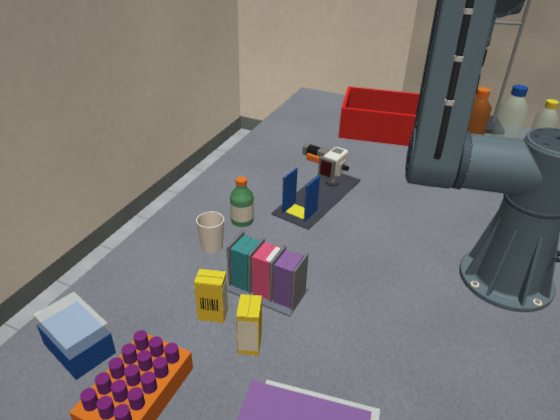

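Top view: the rack holds teal (190,215), pink (188,238) and lilac (188,263). The yellow boxes at (140,207) and (120,255) and the purple pad at (55,330) are not in the rack. The bay is the yellow patch at (326,220), the orange trigger is at (406,207), the grip runs to (424,190), the beaker is at (228,157) and the bottle at (285,163). Pink at (188,238) is the one that fits: pink, and in a rack slot. I'll confirm it in a crop and measure.

Run:
```python
from h import *
c=dict(np.load("top0.npz")); W=world(c); im=c["pixels"]; hsv=cv2.cvtColor(im,cv2.COLOR_BGR2HSV)
cv2.imwrite("pics/crop_rack.png",cv2.resize(im[190:285,160:230],None,fx=6,fy=6,interpolation=cv2.INTER_NEAREST))
def reg(name,box,lo,hi,zr):
    y0,y1,x0,x1=box; m=np.zeros(im.shape[:2],bool); m[y0:y1,x0:x1]=1
    m&=(cv2.inRange(hsv,lo,hi)>0)&(W[...,2]>zr[0])&(W[...,2]<zr[1])
    P=W[m]
    if len(P)<5: print(name,"few",len(P)); return
    rc=cv2.minAreaRect((P[:,:2]*1000).astype(np.float32)); print(name,m.sum(),P.mean(0).round(4),"rect c",np.round(rc[0],1),np.round(rc[1],1),round(rc[2],1), "z",np.percentile(P[:,2],[5,50,95]).round(4))
reg("pinktop",(190,285,160,230),(150,60,60),(179,255,255),(.112,.128))
reg("tealtop",(190,285,160,230),(80,60,60),(95,255,255),(.112,.128))
reg("lilactop",(190,285,160,230),(125,40,60),(149,255,255),(.112,.128))
reg("allctops",(190,285,160,230),(0,40,100),(179,255,255),(.112,.135))
reg("white",(225,250,160,230),(0,0,150),(179,60,255),(.108,.13))
reg("yellow",(190,260,300,350),(22,80,80),(35,255,255),(-.01,.02))
reg("bluetops",(190,260,300,360),(100,80,30),(125,255,255),(.112,.14))
reg("plate",(180,270,290,445),(0,0,0),(179,255,90),(.003,.010))
reg("trigger",(180,230,395,415),(4,120,100),(18,255,255),(.05,.13))
reg("grip",(175,225,412,440),(0,0,0),(179,80,200),(.07,.13))
reg("head",(205,250,385,440),(0,0,170),(179,50,255),(.108,.13))
reg("bottle cap",(140,190,260,310),(5,120,100),(18,255,255),(.1,.16))
reg("beaker",(135,180,205,250),(0,0,100),(179,90,255),(.08,.1))
```

```text
pinktop 393 [0.5237 0.2946 0.1206] rect c [503.4 296.4] [60.1 79.4] 87.8 z [0.1176 0.1207 0.1233]
tealtop 501 [0.5765 0.2925 0.1206] rect c [575.5 293. ] [60.8 46.7] 85.3 z [0.1178 0.1206 0.1233]
lilactop 489 [0.4651 0.298  0.1206] rect c [464.9 298.6] [61.4 43.3] 89.5 z [0.118  0.1207 0.1233]
allctops 1403 [0.5218 0.2951 0.1207] rect c [521.3 295.9] [ 61.1 156.1] 86.8 z [0.1178 0.1207 0.1234]
white 173 [0.5126 0.2977 0.1222] rect c [522.3 295.2] [66.9 57.8] 86.4 z [0.1185 0.1217 0.1264]
yellow 446 [ 0.5747 -0.0388  0.0075] rect c [574.6 -38.9] [52.4 58.8] 79.7 z [0.0046 0.0075 0.0104]
bluetops 166 [ 0.5757 -0.0384  0.125 ] rect c [571.  -36.8] [69.2 80.5] 79.9 z [0.1139 0.1268 0.1296]
plate 3518 [ 0.5442 -0.1329  0.0071] rect c [ 550.5 -146.1] [326.9 127.7] 80.0 z [0.0043 0.0072 0.0095]
trigger 132 [ 0.597  -0.2206  0.0954] rect c [ 595.7 -221.3] [10.8 64. ] 80.1 z [0.0873 0.0963 0.0993]
grip 589 [ 0.6057 -0.2592  0.0996] rect c [ 605.6 -262.3] [31.9 99. ] 79.6 z [0.081  0.1024 0.1059]
head 852 [ 0.5359 -0.2284  0.1173] rect c [ 536.4 -229.1] [97.6 49.1] 80.4 z [0.1134 0.1176 0.1204]
bottle cap 113 [0.7048 0.0695 0.1397] rect c [704.3  69.5] [28.8 26.4] 2.3 z [0.1327 0.1406 0.1435]
beaker 164 [0.7253 0.2114 0.0887] rect c [722.2 209. ] [70.4 69. ] 0.9 z [0.0814 0.0896 0.0927]
```

View pics/crop_rack.png

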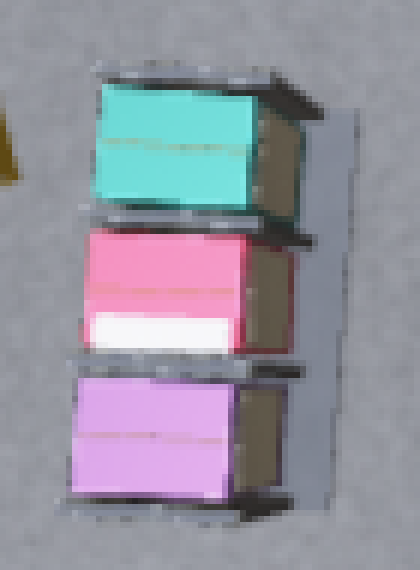

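The pink carton is confirmed in the middle slot. Its white strip is on the robot side, so carton -x points to world -x, and its top centre is at about (0.521, 0.296). Moving above it now.

>>> carry_out([
  [14.9,-16,0],
  [14.9,-16,0],
  [14.9,-16,0],
  [14.9,-16,0],
  [14.9,-16,0],
  [14.9,-16,0],
  [14.9,-16,0],
  [14.9,-16,0],
], yaw=[4.37,4.37,4.37,4.37,4.37,4.37,4.37,4.37], gripper=[0,0,0,0,0,0,0,0])

```text
t: 1.1
eef_pos: [0.3958, -0.056, 0.2484]
eef_rot: [180.0, -0.0, -3.1]
force: [1.3, 0.1, 0.3]
width: 1.0
finger_force: 0.0
```

```bash
cat >> h.py <<'E'
def go(x,y,z,yaw):
    """units to reach world pose (mm) from the measured pose"""
    s=r.state(); T=tool(s); d=T[:3,:3].T@(np.array([x,y,z])/1000-T[:3,3])/0.04
    dy=(s["eef_rot"][2]-yaw+180)%360-180
    print("t",round(s["t"],2),"pos",(s["eef_pos"]*1000).round(1),"yaw",round(s["eef_rot"][2],1),"q6",round(s["qpos"][5],1),"w",round(s["width"],3),"F",s["force"].round(1)," -> travel",d.round(3),"yaw",round(dy/6,3))
E
python3 -c "
from h import *
go(521,296,240,-3)"
```

```text
t 1.1 pos [395.8 -56.  248.4] yaw -3.1 q6 67.9 w 1.0 F [1.3 0.1 0.3]  -> travel [ 2.658 -8.955  0.208] yaw -0.009
```

>>> carry_out([
  [2.6,-8.9,0],
  [2.6,-8.9,0],
  [2.6,-8.9,0],
  [2.6,-8.9,0],
  [2.6,-8.9,0],
  [2.6,-8.9,0],
  [2.6,-8.9,0],
  [2.6,-8.9,0],
], yaw=[0,0,0,0,0,0,0,0], gripper=[0,0,0,0,0,0,0,0])

```text
t: 2.1
eef_pos: [0.5176, 0.2918, 0.2474]
eef_rot: [179.9, 0.1, -3.0]
force: [1.1, 0.0, 0.1]
width: 1.001
finger_force: 0.0
```

Run:
```python
from h import *
s=r.state(); c=r.camera("wrist"); W=world(c,s); im=c["pixels"]; cv2.imwrite("pics/wrist1.png",im)
hsv=cv2.cvtColor(im,cv2.COLOR_BGR2HSV); Z=(W[...,2]>.113)&(W[...,2]<.128)
for n,lo,hi in(("pink",(150,60,60),(179,255,255)),("teal",(80,60,60),(95,255,255)),("lilac",(125,40,60),(149,255,255)),("white",(0,0,170),(179,50,255))):
    m=((cv2.inRange(hsv,lo,hi)>0)&Z).astype(np.uint8); m=cv2.morphologyEx(m,cv2.MORPH_OPEN,np.ones((5,5)))>0
    P=W[m]
    if len(P)>20:
        rc=cv2.minAreaRect((P[:,:2]*1000).astype(np.float32)); v,u=np.nonzero(m); print(n,m.sum(),"px",u.mean().round(),v.mean().round(),np.round(rc[0],1),np.round(rc[1],1),round(rc[2],1),P[:,2].mean().round(4))
go(521,296,90,-3)
```

```text
pink 2735 px 276.0 186.0 [529.  296.3] [59.9 33.2] 88.2 0.1192
teal 4275 px 275.0 125.0 [578.7 293.9] [60.1 43.8] 86.1 0.1194
lilac 2961 px 276.0 255.0 [465.6 299.7] [60.1 48.5] 87.2 0.1191
white 812 px 276.0 213.0 [505.7 297.1] [51.7 14.5] 87.2 0.12
t 2.15 pos [517.8 291.2 247.8] yaw -3.0 q6 111.0 w 1.003 F [-0.4 -0.7 -1.1]  -> travel [ 0.078 -0.127  3.945] yaw -0.008
```

View pics/wrist1.png

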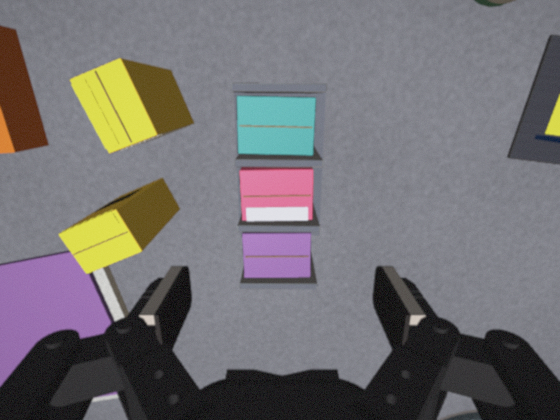

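Wrist view: pink at (276,195) with its label strip on the lower edge at (276,213), teal above and lilac below. Refined centre is about (522, 296.5), which agrees with the top view. Descending.

>>> carry_out([
  [0.1,-0.12,0],
  [0.1,-0.12,0],
  [0.1,-0.12,1],
  [0.1,-0.12,2],
  [0.1,-0.12,2.8],
  [0.1,-0.12,3.4],
  [0.1,-0.12,3.8],
  [0.1,-0.12,4],
], yaw=[0,0,0,0,0,0,0,0], gripper=[0,0,0,0,0,0,0,0])

```text
t: 3.15
eef_pos: [0.5224, 0.2963, 0.0878]
eef_rot: [180.0, 0.0, -3.1]
force: [-0.1, 0.3, 0.9]
width: 0.998
finger_force: 0.0
```

```bash
python3 -c "
from h import *
go(522,296.5,88,-3)"
```

```text
t 3.15 pos [522.4 296.3  87.8] yaw -3.1 q6 111.3 w 0.998 F [-0.1  0.3  0.9]  -> travel [-0.011 -0.005 -0.006] yaw -0.009
```

>>> carry_out([
  [0,0,0],
  [0,0,0],
  [0,0,0],
  [0,0,0],
  [0,0,0],
  [0,0,0],
  [0,0,0],
  [0,0,0],
], yaw=[0,0,0,0,0,0,0,0], gripper=[0.3,0.6,1,1,1,1,1,1])

```text
t: 4.15
eef_pos: [0.5232, 0.2968, 0.0894]
eef_rot: [-180.0, -0.1, -3.0]
force: [-0.4, -1.2, 6.2]
width: 0.696
finger_force: 65.2
```

>>> carry_out([
  [0,0,-0.2],
  [0,0,-0.6],
  [0,0,-1.2],
  [0,0,-1.8],
  [0,0,-2.4],
  [0,0,-3],
  [0,0,-3.4],
  [0,0,-3.6],
], yaw=[0,0,0,0,0,0,0,0], gripper=[1,1,1,1,1,1,1,1])

```text
t: 5.15
eef_pos: [0.5227, 0.2967, 0.2335]
eef_rot: [-180.0, -0.1, -3.0]
force: [-0.8, -0.7, -2.4]
width: 0.695
finger_force: 64.8
```

```bash
python3 -c "
from h import *
print(r.state()['finger_force'])
go(420,120,232,80)"
```

```text
64.77402448654175
t 5.15 pos [522.7 296.7 233.5] yaw -3.0 q6 111.3 w 0.695 F [-0.8 -0.7 -2.4]  -> travel [-2.33   4.547  0.034] yaw -13.837
```

>>> carry_out([
  [-0.1,0.2,0],
  [-0.4,0.8,0],
  [-0.8,1.6,0],
  [-1.2,2.4,0],
  [-1.6,3.2,0],
  [-2,3.9,0],
  [-2.2,4.4,0],
  [-2.3,4.5,0],
], yaw=[-0.5,-1.5,-3,-4.5,-6,-7.5,-9,-9.8], gripper=[1,1,1,1,1,1,1,1])

```text
t: 6.15
eef_pos: [0.4202, 0.1207, 0.2318]
eef_rot: [-180.0, 0.0, 55.9]
force: [0.3, 0.2, -1.4]
width: 0.697
finger_force: 65.0
```

>>> carry_out([
  [0,0,0],
  [0,0,0],
  [0,0,0],
  [0,0,0],
  [0,0,0],
], yaw=[-1,-2.2,-3.4,-4,-4], gripper=[1,1,1,1,1])

```text
t: 6.78
eef_pos: [0.4207, 0.1217, 0.2318]
eef_rot: [-179.9, 0.0, 79.7]
force: [-0.7, -0.5, -1.3]
width: 0.696
finger_force: 65.0
```

Run:
```python
from h import *
go(420,120,84.5,80)
for n in("wrist","side"):
    s=r.state(); c=r.camera(n); cv2.imwrite(f"pics/{n}2.png",c["pixels"])
    W=world(c,s); hsv=cv2.cvtColor(c["pixels"],cv2.COLOR_BGR2HSV)
    m=(cv2.inRange(hsv,(155,80,60),(175,255,255))>0)&(W[...,2]>.05); P=W[m]
    print(n,m.sum(),P.mean(0).round(4),np.percentile(P[:,2],[.5,2,50,98,99.5]).round(4))
```

```text
t 6.78 pos [420.7 121.7 231.8] yaw 79.7 q6 10.8 w 0.696 F [-0.7 -0.5 -1.3]  -> travel [-0.043 -0.005  3.683] yaw -0.044
wrist 23497 [0.4234 0.1362 0.2435] [0.1531 0.1619 0.2609 0.2632 0.288 ]
side 1656 [0.4596 0.2506 0.1852] [0.0508 0.052  0.1953 0.2638 0.2704]
```

View pics/side2.png

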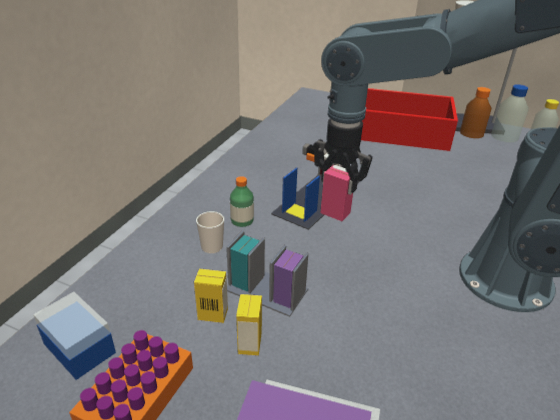

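The side view shows the pink carton held upright at (338,190), with the other cartons still in the rack. Its top is at z≈0.262, as expected, so lower until it touches the bench.

>>> carry_out([
  [0,0,0.3],
  [0,0,1],
  [0,0,1.7],
  [0,0,2.4],
  [0,0,3],
  [0,0,3.4],
  [0,0,3.55],
  [0,0,3.6],
], yaw=[0,0,0,0,0,0,0,0], gripper=[1,1,1,1,1,1,1,1])

```text
t: 7.88
eef_pos: [0.4209, 0.1217, 0.0879]
eef_rot: [-180.0, 0.0, 79.8]
force: [-0.5, -0.5, -2.3]
width: 0.695
finger_force: 65.2
```

>>> carry_out([
  [0,0,0.02],
  [0,0,0.04],
  [0,0,0.06],
  [0,0,0.08],
  [0,0,0.08],
], yaw=[0,0,0,0,0], gripper=[1,1,1,1,1])

```text
t: 8.5
eef_pos: [0.4211, 0.1217, 0.0851]
eef_rot: [180.0, -0.0, 79.8]
force: [0.8, 0.5, -2.2]
width: 0.701
finger_force: 65.2
```

>>> carry_out([
  [0,0,0.01],
  [0,0,0.02],
  [0,0,0.03],
  [0,0,0.04],
  [0,0,0.04],
], yaw=[0,0,0,0,0], gripper=[1,1,1,1,1])

```text
t: 9.12
eef_pos: [0.4213, 0.1217, 0.0843]
eef_rot: [-180.0, 0.0, 79.8]
force: [-3.4, -0.5, 8.8]
width: 0.698
finger_force: 66.3
```

Contact (+8.8 N). Release slowly, then rise.

>>> carry_out([
  [0,0,0],
  [0,0,0],
  [0,0,0],
  [0,0,0],
  [0,0,0],
  [0,0,0],
  [0,0,0],
], yaw=[0,0,0,0,0,0,0], gripper=[0.25,0.2,0.1,0,0,0,0])

```text
t: 10.0
eef_pos: [0.4211, 0.1217, 0.0835]
eef_rot: [-180.0, 0.0, 79.8]
force: [0.8, 0.4, -0.2]
width: 0.998
finger_force: 0.0
```

>>> carry_out([
  [0,0,-0.3],
  [0,0,-1],
  [0,0,-1.8],
  [0,0,-2.6],
  [0,0,-3.2],
  [0,0,-3.6],
  [0,0,-3.75],
  [0,0,-3.75],
], yaw=[0,0,0,0,0,0,0,0], gripper=[0,0,0,0,0,0,0,0])

```text
t: 11.0
eef_pos: [0.421, 0.1217, 0.2333]
eef_rot: [-180.0, 0.0, 79.8]
force: [0.1, 0.4, 0.5]
width: 1.002
finger_force: 0.0
```

>>> carry_out([
  [0,0,0],
  [0,0,0],
  [0,0,0],
  [0,0,0],
  [0,0,0],
  [0,0,0],
  [0,0,0],
  [0,0,0],
], yaw=[1.5,3.2,4.9,6.6,8.3,10,11.7,13.4], gripper=[0,0,0,0,0,0,0,0])

```text
t: 12.0
eef_pos: [0.4203, 0.1217, 0.2321]
eef_rot: [180.0, 0.2, -1.0]
force: [-0.2, -0.2, -0.7]
width: 1.0
finger_force: 0.0
```

>>> carry_out([
  [0,0,0],
  [0,0,0],
  [0,0,0],
  [0,0,0],
], yaw=[1,1.6,1.6,1.6], gripper=[0,0,0,0])

```text
t: 12.5
eef_pos: [0.4207, 0.1217, 0.2328]
eef_rot: [180.0, 0.1, -10.2]
force: [0.2, -0.5, -0.5]
width: 1.001
finger_force: 0.0
```

```bash
cat >> h.py <<'E'
def pink(c,s,zr):
    W=world(c,s); hsv=cv2.cvtColor(c["pixels"],cv2.COLOR_BGR2HSV)
    pk=cv2.inRange(hsv,(155,80,60),(175,255,255))>0; wh=cv2.inRange(hsv,(0,0,170),(179,60,255))>0
    Z=(W[...,2]>zr[0])&(W[...,2]<zr[1])
    k=np.ones((5,5)); m=cv2.morphologyEx((pk&Z).astype(np.uint8),cv2.MORPH_OPEN,k)>0
    near=cv2.dilate(m.astype(np.uint8),np.ones((25,25)))>0
    w=cv2.morphologyEx((wh&Z&near).astype(np.uint8),cv2.MORPH_OPEN,k)>0
    for n,q in(("pink",m),("label",w),("all",m|w)):
        P=W[q]
        if len(P)<10: print(n,"few");continue
        rc=cv2.minAreaRect((P[:,:2]*1000).astype(np.float32)); print(n,q.sum(),np.round(rc[0],1),np.round(rc[1],1),round(rc[2],1),"z",P[:,2].mean().round(4))
E
python3 - <<'E'
from h import *
s=r.state(); c=r.camera("wrist"); cv2.imwrite("pics/wrist3.png",c["pixels"])
pink(c,s,(.105,.125)); go(421,122,234,-10)
E
```

```text
pink 2811 [422.9 122. ] [42.4 61.1] 78.8 z 0.1142
label 742 [419.8 106.7] [12.5 52.6] 75.7 z 0.1149
all 3553 [422.6 120.7] [44.6 60.3] 80.3 z 0.1144
t 12.55 pos [420.9 121.7 233. ] yaw -10.2 q6 100.7 w 1.001 F [ 0.3  0.2 -0. ]  -> travel [ 0.002 -0.009 -0.024] yaw -0.029
```

View pics/wrist3.png

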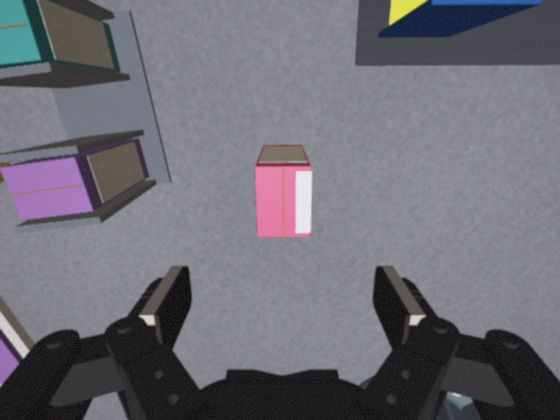

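The carton stands at (284,202) with its label strip at (304,202), towards the scanner. Take it across the broad faces.

>>> carry_out([
  [0.05,0,0.3],
  [0.05,0,1],
  [0.05,0,1.8],
  [0.05,0,2.6],
  [0.05,0,3.2],
  [0.05,0,3.6],
  [0.05,0,3.72],
  [0.05,0,3.72],
], yaw=[0,0,0,0,0,0,0,0], gripper=[0,0,0,0,0,0,0,0])

```text
t: 13.55
eef_pos: [0.4229, 0.1213, 0.0844]
eef_rot: [180.0, 0.0, -10.2]
force: [-0.1, 0.1, 0.7]
width: 0.999
finger_force: 0.0
```

>>> carry_out([
  [0,0,0],
  [0,0,0],
  [0,0,0],
  [0,0,0],
  [0,0,0],
  [0,0,0],
  [0,0,0],
  [0,0,0],
], yaw=[0,0,0,0,0,0,0,0], gripper=[0.3,0.4,0.6,1,1,1,1,1])

```text
t: 14.55
eef_pos: [0.4236, 0.1213, 0.0854]
eef_rot: [-180.0, -0.1, -10.2]
force: [-1.6, -1.7, 5.6]
width: 0.509
finger_force: 60.8
```

>>> carry_out([
  [0,0,-0.2],
  [0,0,-0.6],
  [0,0,-1.2],
  [0,0,-1.8],
  [0,0,-2.5],
  [0,0,-3.2],
  [0,0,-3.8],
  [0,0,-4],
], yaw=[0,0,0,0,0,0,0,0], gripper=[1,1,1,1,1,1,1,1])

```text
t: 15.55
eef_pos: [0.4236, 0.1214, 0.2461]
eef_rot: [-180.0, -0.1, -10.2]
force: [-0.5, 0.3, -2.0]
width: 0.507
finger_force: 61.1
```

Run:
```python
from h import *
s=r.state(); c=r.camera("wrist"); pink(c,s,(.25,.29)); go(570.5,-37.5,244,-10)
```

```text
pink 11355 [430.8 124. ] [44.9 51.3] 72.4 z 0.2741
label 1403 [434.7 115. ] [47.5 39.7] 44.3 z 0.2758
all 12758 [428.5 120.9] [51.  49.1] 80.1 z 0.2743
t 15.6 pos [423.6 121.4 246.2] yaw -10.2 q6 100.7 w 0.51 F [ 1.4 -0.1 -1.5]  -> travel [4.319 3.258 0.063] yaw -0.037
```

Gripped at about 43 mm. Move short of the bay so the wrist camera can see the guides.

>>> carry_out([
  [0.1,0.2,0],
  [0.3,0.6,0],
  [0.7,1.2,0],
  [1,1.8,0],
  [1.3,2.4,0],
  [1.6,2.9,0],
  [1.8,3.2,0],
  [1.8,3.25,0],
], yaw=[0,0,0,0,0,0,0,0], gripper=[1,1,1,1,1,1,1,1])

```text
t: 16.6
eef_pos: [0.4706, -0.02, 0.2438]
eef_rot: [-180.0, 0.1, -10.3]
force: [-0.0, 0.7, -1.5]
width: 0.507
finger_force: 61.2
```

>>> carry_out([
  [0,0,0],
  [0,0,0],
], yaw=[0,0], gripper=[1,1])

```text
t: 16.85
eef_pos: [0.4706, -0.0187, 0.2446]
eef_rot: [-180.0, 0.0, -10.2]
force: [-0.7, -0.4, -1.5]
width: 0.509
finger_force: 61.2
```

Run:
```python
from h import *
s=r.state(); c=r.camera("wrist"); im=c["pixels"]; cv2.imwrite("pics/wrist4.png",im); W=world(c,s)
hsv=cv2.cvtColor(im,cv2.COLOR_BGR2HSV)
b=(cv2.inRange(hsv,(100,100,30),(128,255,255))>0)&(W[...,2]>.118)&(W[...,2]<.132)&(W[...,0]<.7)
n,l,st,ce=cv2.connectedComponentsWithStats(b.astype(np.uint8))
for i in range(1,n):
    if st[i,4]<60: continue
    P=W[l==i]; rc=cv2.minAreaRect((P[:,:2]*1000).astype(np.float32)); print("guide",st[i,4],ce[i].round(),np.round(rc[0],1),np.round(rc[1],1),round(rc[2],1),P[:,2].mean().round(4))
y=(cv2.inRange(hsv,(22,100,80),(35,255,255))>0)&(W[...,2]>0)&(W[...,2]<.015); P=W[y]
rc=cv2.minAreaRect((P[:,:2]*1000).astype(np.float32)); print("yellow",y.sum(),np.round(rc[0],1),np.round(rc[1],1),round(rc[2],1))
go(570.5,-37.5,240,-10)
```

```text
guide 1041 [281.   5.] [609.5 -42.9] [69.1  5. ] 79.8 0.1245
guide 739 [282. 119.] [536.5 -29.8] [69.2  5.1] 79.8 0.1248
yellow 3290 [573.  -36.6] [51.3 67.1] 79.8
t 16.9 pos [470.6 -18.7 244.7] yaw -10.2 q6 83.4 w 0.507 F [ 0.7  0.1 -1.4]  -> travel [2.541 0.021 0.116] yaw -0.029
```

View pics/wrist4.png

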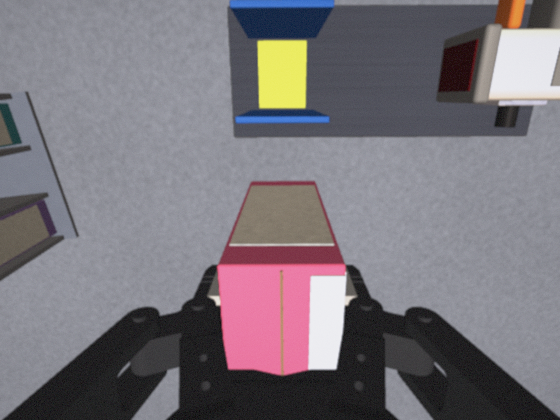

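The guide tops at (281,5) and (282,119) have their midpoint at (573.0, −36.4), axis 79.8°. The yellow patch agrees. The label side (right) faces the scanner at (500,65). Go over the bay.

>>> carry_out([
  [0.1,0,0],
  [0.5,0,0],
  [1,-0.02,0],
  [1.5,-0.03,0],
  [2,-0.03,0],
  [2.4,-0.03,0],
  [2.62,-0.03,0],
  [2.62,-0.03,0],
], yaw=[0,0,0,0,0,0,0,0], gripper=[1,1,1,1,1,1,1,1])

```text
t: 17.9
eef_pos: [0.5744, -0.0367, 0.2445]
eef_rot: [180.0, 0.0, -10.2]
force: [-0.2, 0.2, -1.5]
width: 0.509
finger_force: 61.2
```

>>> carry_out([
  [0,0,0],
  [0,0,0],
], yaw=[0,0], gripper=[1,1])

```text
t: 18.15
eef_pos: [0.5738, -0.0366, 0.2448]
eef_rot: [-180.0, 0.0, -10.2]
force: [-0.1, 1.4, -2.0]
width: 0.512
finger_force: 61.2
```

Run:
```python
from h import *
go(573.9,-36.1,91.4,-10.2)
```

```text
t 18.15 pos [573.8 -36.6 244.8] yaw -10.2 q6 84.7 w 0.512 F [-0.1  1.4 -2. ]  -> travel [ 0.    -0.013  3.834] yaw -0.003
```

Aligned. Lower to 3–4 mm above the floor, then creep down.

>>> carry_out([
  [0,0,0.3],
  [0,0,0.8],
  [0,0,1.4],
  [0,0,2],
  [0,0,2.6],
  [0,0,3.2],
  [0,0,3.6],
  [0,0,3.74],
], yaw=[0,0,0,0,0,0,0,0], gripper=[1,1,1,1,1,1,1,1])

```text
t: 19.15
eef_pos: [0.5734, -0.0366, 0.0937]
eef_rot: [-180.0, 0.1, -10.2]
force: [0.4, -0.1, -2.9]
width: 0.51
finger_force: 61.2
```

>>> carry_out([
  [0,0,0.02],
  [0,0,0.03],
  [0,0,0.05],
  [0,0,0.07],
  [0,0,0.08],
  [0,0,0.08],
], yaw=[0,0,0,0,0,0], gripper=[1,1,1,1,1,1])

```text
t: 19.9
eef_pos: [0.5742, -0.0368, 0.0919]
eef_rot: [-180.0, 0.0, -10.2]
force: [0.6, -0.1, -1.6]
width: 0.513
finger_force: 61.2
```

>>> carry_out([
  [0,0,0.01],
  [0,0,0.02],
  [0,0,0.03],
  [0,0,0.04],
  [0,0,0.04],
], yaw=[0,0,0,0,0], gripper=[1,1,1,1,1])

```text
t: 20.52
eef_pos: [0.5744, -0.0369, 0.0914]
eef_rot: [180.0, -0.0, -10.2]
force: [-4.7, 0.0, 7.7]
width: 0.506
finger_force: 62.6
```

Contact on the floor. Release, rise and check.

>>> carry_out([
  [0,0,0],
  [0,0,0],
  [0,0,0],
  [0,0,0],
  [0,0,0],
  [0,0,0],
  [0,0,0],
  [0,0,0],
], yaw=[0,0,0,0,0,0,0,0], gripper=[0.45,0.4,0.3,0.2,0.1,0,0,0])

```text
t: 21.52
eef_pos: [0.5742, -0.0368, 0.0903]
eef_rot: [180.0, -0.0, -10.2]
force: [-0.9, -0.5, -0.1]
width: 1.001
finger_force: 0.0
```

>>> carry_out([
  [0,0,-0.2],
  [0,0,-0.6],
  [0,0,-1.2],
  [0,0,-2],
  [0,0,-2.8],
  [0,0,-3.5],
  [0,0,-3.9],
  [0,0,-4],
], yaw=[0,0,0,0,0,0,0,0], gripper=[0,0,0,0,0,0,0,0])

```text
t: 22.52
eef_pos: [0.5747, -0.0369, 0.2518]
eef_rot: [180.0, -0.1, -10.2]
force: [0.3, -0.5, -1.2]
width: 1.001
finger_force: 0.0
```

Run:
```python
from h import *
s=r.state(); c=r.camera("wrist"); im=c["pixels"]; cv2.imwrite("pics/wrist5.png",im); W=world(c,s)
pink(c,s,(.112,.13))
hsv=cv2.cvtColor(im,cv2.COLOR_BGR2HSV)
for n,lo,hi,zr in(("guide",(100,100,30),(128,255,255),(.118,.134)),("trig",(4,120,100),(18,255,255),(.085,.105)),("grip",(0,0,10),(179,80,160),(.08,.11)),("head",(0,0,170),(179,60,255),(.112,.123))):
    b=(cv2.inRange(hsv,lo,hi)>0)&(W[...,2]>zr[0])&(W[...,2]<zr[1])
    if n!="guide": b&=W[...,1]<-.15
    k,l,st,ce=cv2.connectedComponentsWithStats(b.astype(np.uint8))
    for i in range(1,k):
        if st[i,4]<150: continue
        P=W[l==i]; rc=cv2.minAreaRect((P[:,:2]*1000).astype(np.float32)); print(n,st[i,4],ce[i].round(),np.round(rc[0],1),np.round(rc[1],1),round(rc[2],1),P[:,2].mean().round(4))
go(573,-36.4,250,-10.2)
```

```text
pink 2532 [573.8 -36.2] [43.  60.5] 79.0 z 0.1202
label 696 [570.6 -53.1] [11.9 53.2] 80.6 z 0.121
all 3228 [573.6 -36.9] [44.2 60.5] 79.6 z 0.1204
guide 671 [283. 158.] [610.5 -42.8] [69.3  5. ] 79.9 0.1246
guide 653 [283. 242.] [536.8 -30.3] [68.9  5.8] 79.8 0.1238
trig 1196 [484. 126.] [ 600.  -220.9] [10.9 60.8] 80.0 0.0931
grip 5067 [524. 110.] [ 611.5 -231.5] [94.6 99.9] 84.5 0.0965
head 3751 [504. 196.] [ 539.6 -231.7] [89.3 46.6] 80.1 0.1149
head 224 [457. 192.] [ 549.8 -183.3] [ 6.7 44. ] 80.3 0.1174
t 22.57 pos [574.4 -36.9 251.2] yaw -10.2 q6 84.7 w 0.997 F [-0.4  0.6 -0. ]  -> travel [-0.037 -0.005  0.03 ] yaw -0.005
```

View pics/wrist5.png

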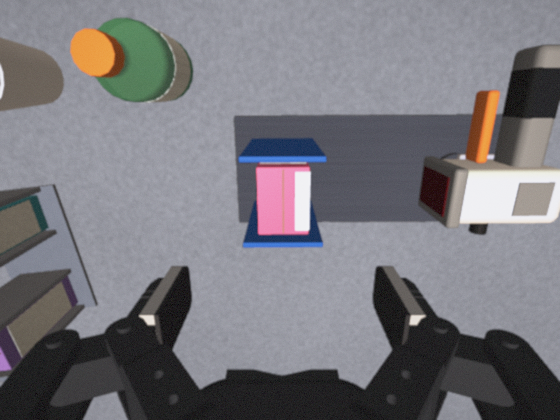

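The carton is centred at (573.6, −36.9) and the guide midpoint is (573.6, −36.6), with its label strip at (301,200) on the scanner side. Next, move so the wrist camera sees the trigger (484,126) and grip (525,110) from nearer.

>>> carry_out([
  [0,0.3,0],
  [-0.1,1,0],
  [-0.2,2,0],
  [-0.3,3,0],
  [-0.4,4,0],
  [-0.43,4.7,0],
  [-0.43,5,0],
  [-0.43,5,0],
], yaw=[0,0,0,0,0,0,0,0], gripper=[0,0,0,0,0,0,0,0])

```text
t: 23.58
eef_pos: [0.5213, -0.2309, 0.2494]
eef_rot: [-179.9, 0.1, -10.3]
force: [0.2, 0.0, 0.2]
width: 1.001
finger_force: 0.0
```

>>> carry_out([
  [0,0,0],
  [0,0,0],
], yaw=[0,0], gripper=[0,0])

```text
t: 23.82
eef_pos: [0.522, -0.2296, 0.2502]
eef_rot: [-180.0, 0.0, -10.1]
force: [-0.0, -0.5, -0.6]
width: 0.996
finger_force: 0.0
```

Run:
```python
from h import *
s=r.state(); c=r.camera("wrist"); im=c["pixels"]; cv2.imwrite("pics/wrist6.png",im); W=world(c,s)
hsv=cv2.cvtColor(im,cv2.COLOR_BGR2HSV)
a=np.radians(79.8); ex=np.array([np.cos(a),np.sin(a)]); ey=np.array([-ex[1],ex[0]])
D=W[...,:2]*1000-[573.6,-36.7]; bx=D@ex; by=D@ey
tr=(cv2.inRange(hsv,(4,120,100),(18,255,255))>0)&(W[...,2]>.088)&(W[...,2]<.102)
gr=(W[...,2]>.094)&(W[...,2]<.107)&~tr&(bx<-185)&(by<-35)
hd=(W[...,2]>.112)&(W[...,2]<.123)&(by>-45)&(by<45)
for n,m in(("trig",tr),("grip",gr),("head",hd)):
    m=cv2.morphologyEx(m.astype(np.uint8),cv2.MORPH_OPEN,np.ones((3,3)))>0
    v,u=np.nonzero(m)
    print(n,m.sum(),"px",u.mean().round(),v.mean().round(),"bx",np.percentile(bx[m],[1,5,50,95,99]).round(1),"by",np.percentile(by[m],[1,5,50,95,99]).round(1),"z",np.median(W[m][:,2]).round(4))
go(612,-246,250,-10.2)
```

```text
trig 867 px 257.0 104.0 bx [-182.4 -182.1 -177.9 -173.4 -172.9] by [-87.8 -85.5 -59.8 -31.8 -29. ] z 0.095
grip 3997 px 304.0 76.0 bx [-230.1 -228.5 -216.  -203.6 -202.5] by [-121.8 -118.1  -82.1  -40.   -36. ] z 0.1012
head 10972 px 176.0 178.0 bx [-240.3 -232.9 -154.7   15.6   20.6] by [-29.9 -25.2  -1.6  26.6  35.5] z 0.1166
t 23.88 pos [ 522.  -229.6  250.3] yaw -10.1 q6 64.5 w 1.004 F [-0.2  0.6  0.4]  -> travel [2.286 0.007 0.008] yaw 0.009
```

View pics/wrist6.png

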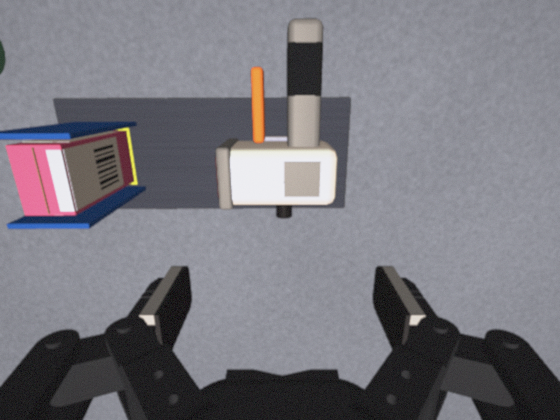

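The trigger is at (257,104) and the grip at (304,76). In the bay frame, the grip centre is x=−216.3, y=−73, and the trigger front is x≈−172.5, which matches the stated 44 mm. Move above it.

>>> carry_out([
  [0.3,0,0],
  [0.8,0.1,0],
  [1.4,0.2,0],
  [2,0.21,0],
  [2.24,0.21,0],
  [2.24,0.21,0],
  [2.24,0.21,0],
  [2.24,0.21,0],
], yaw=[0,0,0,0,0,0,0,0], gripper=[0,0,0,0,0,0,0,0])

```text
t: 24.88
eef_pos: [0.608, -0.2546, 0.2505]
eef_rot: [180.0, 0.0, -10.2]
force: [-0.4, -0.0, -0.0]
width: 0.998
finger_force: 0.0
```

Run:
```python
from h import *
go(608.7,-253.6,83,-10.2)
```

```text
t 24.88 pos [ 608.  -254.6  250.5] yaw -10.2 q6 67.2 w 0.998 F [-0.4 -0.  -0. ]  -> travel [ 0.013 -0.029  4.187] yaw -0.006
```

>>> carry_out([
  [0,-0.03,0.3],
  [0,-0.03,1],
  [0,-0.03,1.8],
  [0,-0.03,2.6],
  [0,-0.03,3.2],
  [0,-0.03,3.8],
  [0,-0.03,4.1],
  [0,-0.03,4.18],
], yaw=[0,0,0,0,0,0,0,0], gripper=[0,0,0,0,0,0,0,0])

```text
t: 25.88
eef_pos: [0.6081, -0.2532, 0.0821]
eef_rot: [-180.0, 0.1, -10.2]
force: [-0.6, -0.3, 0.4]
width: 1.0
finger_force: 0.0
```

>>> carry_out([
  [0,0,0],
  [0,0,0],
  [0,0,0],
  [0,0,0],
  [0,0,0],
  [0,0,0],
  [0,0,0],
  [0,0,0],
], yaw=[0,0,0,0,0,0,0,0], gripper=[0.2,0.4,0.6,1,1,1,1,1])

```text
t: 26.88
eef_pos: [0.6096, -0.2549, 0.0858]
eef_rot: [179.9, -0.2, -10.3]
force: [-3.5, -1.2, 6.4]
width: 0.524
finger_force: 59.4
```

The opening is 44.5 mm, so the trigger is fully in and the fingers bear on the grip. Hold a little longer, then release and rise.

>>> carry_out([
  [0,0,0],
  [0,0,0],
  [0,0,0],
], yaw=[0,0,0], gripper=[1,1,1])

```text
t: 27.25
eef_pos: [0.6096, -0.2549, 0.0858]
eef_rot: [179.9, -0.2, -10.3]
force: [-3.3, -0.9, 6.2]
width: 0.522
finger_force: 59.4
```

>>> carry_out([
  [0,0,0],
  [0,0,0],
  [0,0,0],
  [0,0,0],
  [0,0,0],
  [0,0,0],
  [0,0,0],
  [0,0,0],
], yaw=[0,0,0,0,0,0,0,0], gripper=[0.4,0.3,0.1,0,0,0,0,0])

```text
t: 28.25
eef_pos: [0.6086, -0.2536, 0.0831]
eef_rot: [180.0, 0.0, -10.2]
force: [0.3, 0.6, 0.3]
width: 0.999
finger_force: 0.0
```

>>> carry_out([
  [0,0,-0.3],
  [0,0,-1],
  [0,0,-1.8],
  [0,0,-2.6],
  [0,0,-3.4],
  [0,0,-4],
  [0,0,-4.2],
  [0,0,-4.2],
], yaw=[0,0,0,0,0,0,0,0], gripper=[0,0,0,0,0,0,0,0])

```text
t: 29.25
eef_pos: [0.6088, -0.2536, 0.2516]
eef_rot: [180.0, -0.1, -10.2]
force: [0.0, -0.6, -0.7]
width: 1.004
finger_force: 0.0
```

>>> carry_out([
  [-0.3,0,0],
  [-0.9,0,0],
  [-1.5,0,0],
  [-2.1,0,0],
  [-2.4,0,0],
  [-2.4,0,0],
  [-2.4,0,0],
  [-2.4,0,0],
], yaw=[0,0,0,0,0,0,0,0], gripper=[0,0,0,0,0,0,0,0])

```text
t: 30.25
eef_pos: [0.5147, -0.2366, 0.2509]
eef_rot: [-180.0, -0.0, -10.2]
force: [0.2, 0.5, 0.4]
width: 1.001
finger_force: 0.0
```

Run:
```python
from h import *
s=r.state(); c=r.camera("wrist"); im=c["pixels"]; cv2.imwrite("pics/wrist7.png",im); W=world(c,s)
pink(c,s,(.112,.13)); hsv=cv2.cvtColor(im,cv2.COLOR_BGR2HSV)
tr=(cv2.inRange(hsv,(4,120,100),(18,255,255))>0)&(W[...,2]>.088)&(W[...,2]<.102)
rc=cv2.minAreaRect((W[tr][:,:2]*1000).astype(np.float32)); print("trig",tr.sum(),rc); print(s["t"],s["eef_pos"],s["force"])
```

```text
pink 2516 [575.7 -33. ] [39.3 67.3] 65.9 z 0.1204
label 899 [570.4 -52.6] [13.5 52.6] 80.0 z 0.1211
all 3415 [573.9 -37.1] [45.3 59.4] 80.3 z 0.1206
trig 897 ((599.5225219726562, -221.67364501953125), (10.09171199798584, 60.63591766357422), 80.30000305175781)
30.25 [ 0.51465759 -0.23661478  0.25094819] [0.24932796 0.52016073 0.44826995]
```

View pics/wrist7.png

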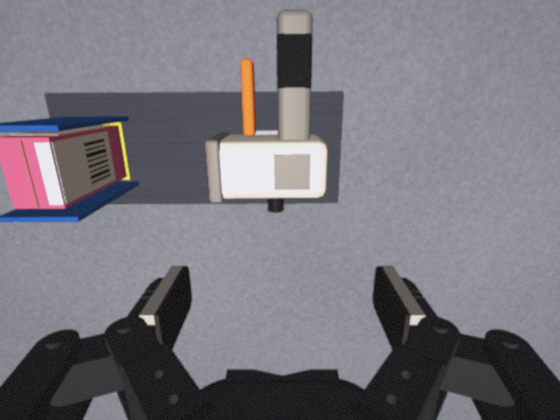

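The trigger (248,97) is back at rest, parallel to the grip. The carton (65,165) is unmoved at (573.9, −37.1) with its label towards the scanner. Handing in.

```bash
python3 -c "
from workcell import r
print(r.sign_off())"
```

```text
the job is handed in; nothing more can be done
None
```

The pink carton stands upright in the scan bay, within about 1 mm of the guide midpoint with its label to the scanner; the trigger was squeezed fully, held and sprang back, and the job was handed in at about 30 s (no verdict was returned).

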